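# Fit the captive floor board into a pottery display case

### The job

Fit the loose plywood floor board into the wooden display case: it is longer than the case's opening, so tilt it, pass one end under the lip on the blue-marked side first, lower the other end until the board lies flat on both ledges, then slide it away from the blue mark until it gently butts against the cork stop hidden under the opposite lip. Never push, knock or drop the board hard against the case, leave the other pottery alone, and let go of the board when it is home.

Things in the scene. Friction and masses are not known exactly. Their poses are not given: they have to be found in the camera images.
- grip (a point): Centre of the grip bar on the loose plywood board, 30 mm above its underside, on its centre lines; x along the length, z up. Board 216 (x) x 124 (y) x 8 mm, 0.18 to 0.32 kg, same either way round, starts flat on the table. Bar 20 (x) x 50 (y) mm, 42 mm high above the board's top face. z in the case's frame is 80 mm when the board lies on the ledges.
- case: Dark wooden display case fixed to the table, 302 x 156 mm, 100 mm high. Origin on the table under the opening's centre; -x is the blue-marked end, on the robot's side (yaw within 0.25 rad); z up. Opening x -88..88, y -66..66 mm; side walls straight down. Saucers on its floor stay below the ledges. It takes gentle contact only: over 25 N between board and case or stop is too hard.
- ledges (a point): Point under the opening's centre at the height of the two ledges' tops (50 mm above the table), on which the board lies. The pale ledges run along both ends of the case, reaching in to 62 mm from this point, so their edges show through the opening. Axes as the case's.
- blue_lip (a point): Middle of the inner top edge of the lip with the blue band (case x -88, z 100 mm). Lip 12 mm thick, 38 mm of room between it and the ledge. Under it is the deep pocket: its end wall is 54 mm farther in, at case x -142 mm. Axes as the case's.
- plain_lip (a point): Middle of the inner top edge of the other lip (case x 88, z 100 mm), 12 mm thick, 38 mm above the ledge. Hidden under it is the rigid cork stop, standing on the ledge; its face is at case x 93 to 119 mm, set differently each time and not measured: find it by feel. Home means the board's end touches it. Axes as the case's.

How it is judged:
On the way, in this order (a step that is already met when the one before it is completed fails the run):
1. the board is tilted, with the end on the blue-marked side down inside the case and under its lip (angle between the z axis of grip and the z axis of case, either way round above 0.14 rad and x of grip in the frame of case between -0.07 and -0.005 m and z of grip in the frame of case below 0.155 m and y of grip in the frame of case between -0.03 and 0.03 m), for 0.1 s.
2. the board lies flat on both ledges, below both lips (angle between the z axis of grip and the z axis of case, either way round below 0.03 rad and z of grip in the frame of case between 0.077 and 0.083 m and y of grip in the frame of case between -0.008 and 0.008 m and x of grip in the frame of case between -0.04 and 0.02 m), for 0.1 s.
At the end, for the whole second after the job is handed in: The board lies flat (within 0.03 rad) on both ledges under both lips, its end within 2.5 mm of the cork stop, at rest and released (angle between the z axis of grip and the z axis of case, either way round below 0.03 rad and z of grip in the frame of case between 0.077 and 0.083 m and y of grip in the frame of case between -0.008 and 0.008 m and x of grip in the frame of stop above -0.1105 m and linear speed of board below 0.01 m/s and contact force between the fingers and board below 0.05 N); the robot touches nothing.
It fails at once if the board is pushed, knocked or dropped against the case or its stop with more than 25 N (contact force between board and case above 25 N).
It fails at once if another piece of pottery or the spoon is moved more than 20 mm (distance of any of cup, mug, bowl, flask, vase, spoon, dish from where it was at the start of the episode above 0.02 m).
It also fails if it takes over 64 s, if anything falls off the work surface, if the arm or the gripper's body presses on something with over 40 N, if the wrist force passes 120 N, or if a joint passes its speed limit or range.

### The arm

A 6-joint arm with a two-finger parallel gripper is mounted at the origin on the work surface. World frame = base frame: x ahead of the robot, y to its left, z up, the work surface at z = 0. Lengths are in m, angles in rad, forces in N, time in s.
With the tool pointing down it reaches from about 0.325 to 0.875 m from the base axis. Payload 4.4 kg.
Tool frame: the origin (TCP) lies at the very end of the fingers, on their centre line; the grasp point (between the pads) lies 19 mm behind it; z points along the fingers, y is the line along which they close (so a half turn about z gives the same grasp; the last joint's range is limited). The gripper opens to 85 mm and grips with 20 to 120 N. Pads are 22 mm wide; open, the fingers measure 114 mm over their backs; the gripper's body (76 mm by 85 mm) begins 54 mm behind the grasp point. The pads swing forward as they close: fully open they stand 13 mm farther back than shut.
Start: joints at [1.157, 0.207, 1.542, -0, 1.393, -0.15], TCP at [0.15, 0.555, 0.231] pointing down, gripper open.
Joint ranges: [-2.73, 2.73], [-0.86, 2.22], [0.23, 2.46], [-1.11, 4.25], [0.08, 2.63], [-2.82, 2.82]. Speed limits (rad/s): [2.79, 2.79, 3.14, 3.14, 3.14, 3.14].

### API

Orientations are given as a unit quaternion [x, y, z, w].
In Python, from cell import arm, capture, job gives the robot as it stands. The module is installed in compiled form; this text tells all that it offers.
- The arm moves only by the tool move_arm, never from a script. Its argument "steps" is a list of rows, each a list of 2 entries, a list of its own where there are three numbers: the shift along the tool's x, y, z each as a share of 50 cm, from -1 to 1, then the turn about the tool's z as a share of 2 rad, from -1 to 1. A call has 1 to 20 rows; each row is the pose to reach, as a shift and turn from the pose commanded when the call began, along the tool's axes at that moment; what a row does not reach only later rows make up. A row lasts 1/10 s, in which the tool goes at most 50 mm and 8.59 degrees, less where a joint would pass 70% of its speed; a pose out of reach is approached as far as the arm can. A call with a number of a shift or a turn outside -1 to 1 is refused whole. A call with a gripper value outside its range is refused whole. "hand" is the gripper command: -1 is fully open, 1 is shut, values between are in proportion, set as the call begins (left out, the last holds). The fingers move at their own pace and stop on an object; "squeeze" is the grip in N (left out, the last holds). Time passes only in rows, so rows that repeat a pose let the fingers close. It gives the time, the measured TCP pose, the force, the opening and the grip force at its end, in the units of the state.
- arm.get_state(): the state, without advancing time (a new reading comes with each control period).
- capture(name): name is "side" or "top"; returns a dict with "color" (384x512x3 uint8, red, green, blue), "range_z" (384x512 float32, m along the optical axis (not along the pixel's ray), 0 where there is no reading), "K" (3x3 intrinsics, pixels), "cam_to_world" (4x4, takes a point from camera to world coordinates). Camera axes: x right, y up, looking along -z (the intrinsics and any distortion apply to the point x, -y, -z); pixel columns grow to the right and rows downward; lengths in m; the calibration is good to about 2 mm. A picture is of the moment at which its call begins.
- job.job_done(): hands the job in; it is judged then, once.
The state is a dict: "clock": time; "joint_positions": joint angles; "joint_velocities": joint speeds; "joint_efforts": joint torques, N m; "eef_pos": TCP position; "tool_rot": TCP orientation; "contact_force": force on the tool from outside, world axes, zero at the start; "wrist_torque": the same for the moment, N m; "opening": finger opening in m; "finger_force": force on a finger pad.
Only numpy, scipy, OpenCV 4.12 (cv2) and the standard library are available. Lean on these libraries where they do the work, as an engineer would, in place of code of your own. Each camera call takes 0.05 s, during which the arm holds its last target. There are 200 camera calls.

## Working session

There is one attempt and no reset: what is moved stays moved. The work goes in short steps, Python scripts to look and compute and a tool call to move; the robot and the scene stay as the last step left them, time stands still between calls to the robot, and variables do not carry over. Pictures are saved under pics/ and viewed, at most 10 in all, crops included, and the job is handed in when it is done.

Besides the shell and the picture viewer there is one more tool, called after "Emit:" as name(argument=value, ...) on one line, values as JSON. move_arm: Moves the arm, as the interface text tells. Shift numbers are shares of 50 cm and turn numbers shares of 2 rad, none past 1 either way. Its arguments: {"type":"object","properties":{"steps":{"type":"array"},"hand":{"type":"number"},"squeeze":{"type":"number"}},"required":["steps"]}

```bash
mkdir -p pics
cat > h.py <<'E'
import numpy as np, cv2
from cell import arm, capture, job
def pts(c):
    K,T=c["K"],c["cam_to_world"]; z=c["range_z"]
    v,u=np.mgrid[:z.shape[0],:z.shape[1]]
    P=np.stack([(u-K[0,2])/K[0,0]*z,-(v-K[1,2])/K[1,1]*z,-z],-1)
    W=P@T[:3,:3].T+T[:3,3]; W[z==0]=np.nan
    return W
def save(c,n,crop=None,s=1):
    im=c["color"][...,::-1]
    if crop: im=im[crop[1]:crop[3],crop[0]:crop[2]]
    cv2.imwrite("pics/"+n,cv2.resize(im,None,fx=s,fy=s,interpolation=cv2.INTER_CUBIC))
E
python3 - <<'E'
from h import *
c=capture("top");d=capture("side");save(c,"t0.png",None,1.5);save(d,"s0.png",None,1.5)
np.save("t0.npy",pts(c));np.save("s0.npy",pts(d))
s=arm.get_state();print(s)
E
```

```text
{'clock': 0.1, 'joint_positions': array([ 1.15650620e+00,  2.07353949e-01,  1.54282101e+00, -4.82110305e-06,
        1.39347460e+00, -1.50511419e-01]), 'joint_velocities': array([ 0.00015068, -0.0008289 , -0.00316406, -0.00207087, -0.00341386,
       -0.00134253]), 'joint_efforts': array([-3.80332840e-04, -3.84093726e+01, -2.92549020e+01, -2.84929129e-04,
        4.82244635e-03, -4.51192193e-06]), 'eef_pos': array([0.1496625 , 0.55447851, 0.23022627]), 'tool_rot': array([ 1.31506828e-01,  9.91314731e-01, -9.88372719e-04, -2.84311535e-04]), 'contact_force': array([-0.43905244, -0.41564515, -0.13016871]), 'wrist_torque': array([ 0.01730541,  0.05824135, -0.0064083 ]), 'finger_force': 0.0, 'opening': 0.08527892798176108}
```

View pics/t0.png

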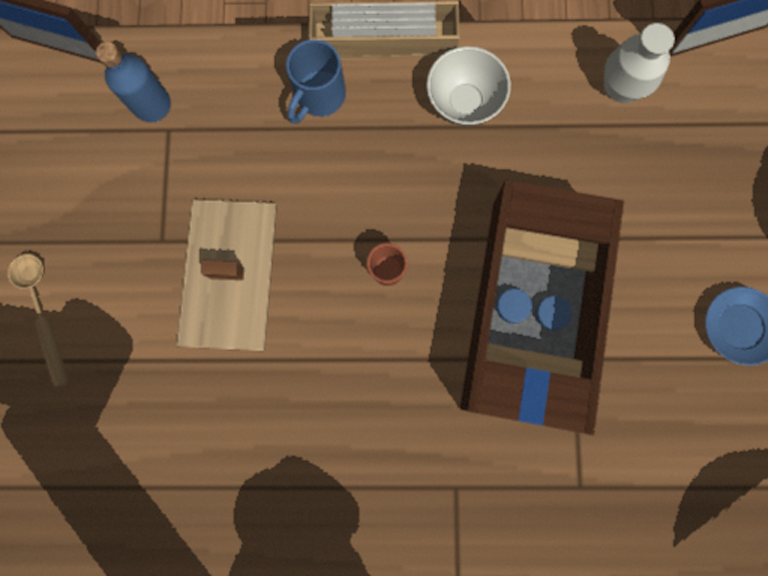

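View pics/s0.png

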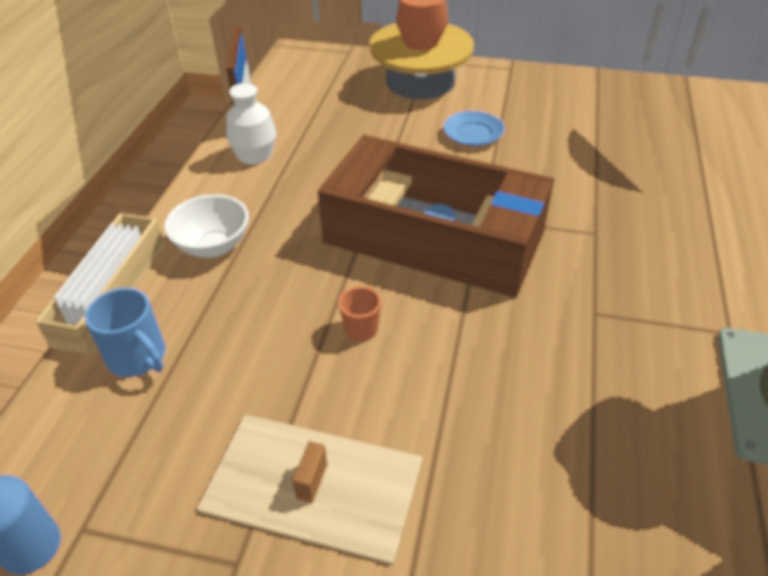

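Run:
```python
from h import *
W=np.load("t0.npy")
c=capture("top");im=c["color"].astype(int)
def rect(m,name):
    m=cv2.morphologyEx(m.astype(np.uint8),cv2.MORPH_OPEN,np.ones((3,3)))
    n,l,st,_=cv2.connectedComponentsWithStats(m)
    p=W[l==1+np.argmax(st[1:,4])]; 
    (cx,cy),(w,h),a=cv2.minAreaRect((p[:,:2]*1000).astype(np.float32))
    b=cv2.boxPoints(((cx,cy),(w,h),a)); e=b[1]-b[0];f=b[2]-b[1]
    e=e if np.hypot(*e)>np.hypot(*f) else f
    y=np.arctan(e[1]/e[0]) if e[0] else 1.57
    print(name,len(p),cx,cy,w,h,"yaw of long",y,"z",np.median(p[:,2]))
z=W[...,2]
cols=np.arange(512)[None,:]+0*z
rect((z>.09)&(z<.11)&(cols>280)&(cols<430)&(np.arange(384)[:,None]>115),"case")
rect((z>.042)&(z<.058)&(cols>110)&(cols<190)&(np.arange(384)[:,None]>150),"bar")
rows=np.arange(384)[:,None]+0*z
rect((im.sum(-1)>390)&(cols>110)&(cols<190)&(rows>125)&(rows<240),"board")
b=(rows>200)&(im[...,2]>im[...,0]+40)&(z>.08)&(cols>320)&(cols<400); p=W[b];print("blue",p.mean(0),len(p))
m=(z<.08)&(cols>310)&(cols<410)&(rows>145)&(rows<252)
# board corners from picture
for u,v in [(192,199),(275,203),(264,350),(179,346),(240,278),(505,183),(623,201),(592,434),(462,410),(387,262)]:
    print((u,v),W[min(383,round(v/1.5)),round(u/1.5)].round(4))
d=capture("side");print(arm.get_state()["clock"])
```

```text
case 6923 492.0640869140625 -209.13772583007812 157.0967559814453 302.49530029296875 yaw of long -0.18630382 z 0.09955844215676035
bar 242 550.0728759765625 225.14833068847656 50.24601745605469 19.81201171875 yaw of long 1.5644797 z 0.0491415661938972
board 4836 550.4586791992188 225.1283416748047 124.33341217041016 214.5167694091797 yaw of long -0.054585706 z 0.0073767084886153245
blue [ 0.37642648 -0.18644639  0.10023528] 566
(192, 199) [6.634e-01 2.838e-01 6.000e-04]
(275, 203) [ 0.6584  0.1615 -0.0013]
(264, 350) [0.4413 0.1692 0.0041]
(179, 346) [ 0.4464  0.2924 -0.0005]
(240, 278) [0.5404 0.2009 0.0278]
(505, 183) [ 0.6496 -0.1611  0.1011]
(623, 201) [ 0.624  -0.3108  0.101 ]
(592, 434) [ 0.3311 -0.2559  0.0987]
(462, 410) [ 0.3584 -0.1045  0.0351]
(387, 262) [ 0.5647 -0.0047  0.0081]
0.2
```

```bash
cat >> h.py <<'E'
def go(x,y,z,yaw):
    "shares for a world target (yaw = world yaw of the held board)"
    s=arm.get_state(); 
    from scipy.spatial.transform import Rotation as R
    M=R.from_quat(s["tool_rot"]).as_matrix()
    t=M.T@(np.array([x,y,z])-s["eef_pos"])/0.5
    cur=np.arctan2(M[1,1],M[0,1])-np.pi/2
    print("shift",t.round(4),"turn",round(-(yaw-cur)/2,4),"cur yaw",round(cur,4))
E
python3 - <<'E'
from h import *
go(.5502,.2251,.15,-.047)
E
```

```text
shift [-0.9451 -0.4272  0.1615] turn -0.1084 cur yaw -0.2639
```

Emit:
move_arm(hand=-1, squeeze=20, steps=[[[-0.945,-0.427,0.16],-0.108],[[-0.945,-0.427,0.16],-0.108],[[-0.945,-0.427,0.16],-0.108],[[-0.945,-0.427,0.16],-0.108],[[-0.945,-0.427,0.16],-0.108],[[-0.945,-0.427,0.16],-0.108],[[-0.945,-0.427,0.16],-0.108],[[-0.945,-0.427,0.16],-0.108],[[-0.945,-0.427,0.16],-0.108],[[-0.945,-0.427,0.16],-0.108],[[-0.945,-0.427,0.16],-0.108],[[-0.945,-0.427,0.16],-0.108],[[-0.945,-0.427,0.16],-0.108],[[-0.945,-0.427,0.16],-0.108],[[-0.945,-0.427,0.16],-0.108],[[-0.945,-0.427,0.16],-0.108]])

```text
clock: 1.8
eef_pos: [0.5497, 0.2268, 0.1516]
tool_rot: [0.023, 1.0, 0.0, 0.0]
contact_force: [-0.7, -0.1, 0.1]
opening: 0.0853
finger_force: 0.0
```

Run:
```python
from h import *
go(.5502,.2251,.013,-.047);print(arm.get_state()["eef_pos"])
save(capture("side"),"s1.png",(80,150,340,384),2)
```

```text
shift [-0.0011 -0.0035  0.2772] turn 0.0005 cur yaw -0.0459
[0.5497008  0.2268344  0.15161321]
```

View pics/s1.png

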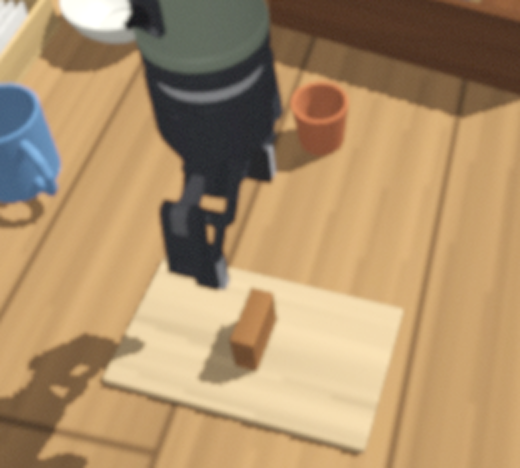

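The fingers (pixels ~(195,245) and (262,160)) stand above the two ends of the bar at (253,330). I'm descending now.

Emit:
move_arm(steps=[[[-0.001,-0.0035,0.09],0],[[-0.001,-0.0035,0.17],0],[[-0.001,-0.0035,0.23],0],[[-0.001,-0.0035,0.26],0],[[-0.001,-0.0035,0.276],0],[[-0.001,-0.0035,0.276],0],[[-0.001,-0.0035,0.276],0]])

```text
clock: 2.55
eef_pos: [0.5524, 0.2245, 0.015]
tool_rot: [0.024, 1.0, 0.0, 0.002]
contact_force: [0.9, 0.1, -0.0]
opening: 0.0857
finger_force: 0.0
```

Emit:
move_arm(hand=1, steps=[[[0,0,0],0],[[0,0,0],0],[[0,0,0],0],[[0,0,0],0],[[0,0,0],0],[[0,0,0],0],[[0,0,0],0],[[0,0,0],0],[[0,0,0],0],[[0,0,0],0]])

```text
clock: 3.55
eef_pos: [0.5522, 0.2249, 0.0149]
tool_rot: [0.024, 1.0, 0.001, 0.001]
contact_force: [-0.6, 2.3, 5.3]
opening: 0.0495
finger_force: 23.2
```

Emit:
move_arm(steps=[[[0,0,-0.02],0],[[0,0,-0.06],0],[[0,0,-0.12],0],[[0,0,-0.2],0],[[0,0,-0.27],0],[[0,0,-0.33],0],[[0,0,-0.36],0],[[0,0,-0.36],0],[[0,0,-0.36],0],[[0,0,-0.36],0]])

```text
clock: 4.55
eef_pos: [0.549, 0.2234, 0.1903]
tool_rot: [0.024, 1.0, -0.001, -0.003]
contact_force: [0.0, 0.6, -3.7]
opening: 0.0497
finger_force: 22.2
```

Run:
```python
from h import *
c=capture("side");save(c,"s2.png",(0,0,512,384),1.5)
s=arm.get_state();print(s["eef_pos"],s["contact_force"],s["opening"])
ch=np.array([np.cos(-.186),np.sin(-.186)])
p=np.array([.492,-.209])+.06*ch;print(p)
go(*p,.20,-.186)
```

```text
[0.54910687 0.22349541 0.19036511] [-0.16382125 -0.40451811 -2.98700797] 0.0499046843319477
[ 0.55096511 -0.22009576]
shift [-0.0461 -0.886  -0.0181] turn 0.0691 cur yaw -0.0479
```

View pics/s2.png

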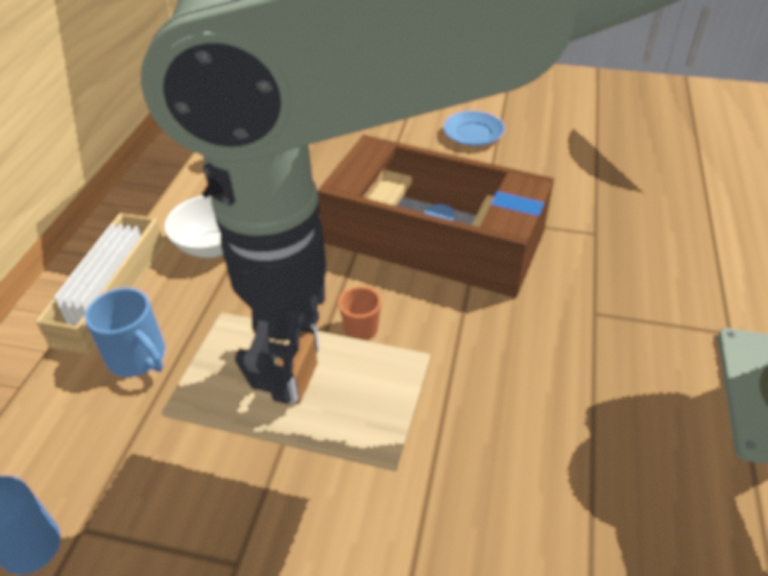

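The board is held level and clear of the table, and the cup lies below its path. Next I move it over the case.

```bash
cat >> h.py <<'E'
C=np.array([.492,-.209]);Y=-.186;ex=np.array([np.cos(Y),np.sin(Y)]);ey=np.array([-ex[1],ex[0]])
def case(x,y,z,yaw=Y): p=C+x*ex+y*ey; go(p[0],p[1],z,yaw)
def incase(p): d=np.asarray(p)[...,:2]-C; return d@ex,d@ey
E
python3 - <<'E'
from h import *
case(.030,0,.20)
E
```

```text
shift [ 0.0133 -0.8778 -0.0178] turn 0.0691 cur yaw -0.0479
```

Emit:
move_arm(steps=[[[0,-0.04,-0.018],0],[[0.001,-0.1,-0.018],0.01],[[0.003,-0.18,-0.018],0.02],[[0.005,-0.26,-0.018],0.03],[[0.007,-0.34,-0.018],0.04],[[0.008,-0.42,-0.018],0.05],[[0.009,-0.5,-0.018],0.06],[[0.01,-0.58,-0.018],0.065],[[0.012,-0.66,-0.018],0.069],[[0.013,-0.74,-0.018],0.069],[[0.013,-0.8,-0.018],0.069],[[0.013,-0.84,-0.018],0.069],[[0.013,-0.868,-0.018],0.069],[[0.013,-0.878,-0.018],0.069],[[0.013,-0.878,-0.018],0.069],[[0.013,-0.878,-0.018],0.069],[[0.013,-0.878,-0.018],0.069]])

```text
clock: 6.3
eef_pos: [0.5235, -0.213, 0.2022]
tool_rot: [0.092, 0.996, 0.0, -0.0]
contact_force: [-0.4, 0.1, -2.3]
opening: 0.0498
finger_force: 22.5
```

Run:
```python
from h import *
c=capture("top");W=pts(c);s=arm.get_state();print(s["eef_pos"],incase(s["eef_pos"]),s["contact_force"])
save(c,"t1.png",(270,80,470,310),2.6)
z=W[...,2];zz=s["eef_pos"][2]-.007
m=(abs(z-zz)<.006)
x,y=incase(W);m&=(abs(x)<.25)&(abs(y)<.12)&(c["color"].sum(-1)>300)
print(m.sum(),x[m].min(),x[m].max(),y[m].min(),y[m].max(),zz)
P=W[m];A=np.c_[P[:,:2]-P[:,:2].mean(0),np.ones(len(P))];print(np.linalg.lstsq(A,P[:,2],rcond=None)[0])
r=cv2.minAreaRect((np.c_[x[m],y[m]]*1000).astype(np.float32));print(r)
```

```text
[ 0.52349539 -0.21307196  0.20226725] (np.float64(0.03170517463107901), np.float64(0.001822692079526904)) [ 0.2663454  -0.41608502 -3.26788859]
1370 -0.0714113394590765 0.13879954851562648 -0.0612935556180085 0.0629741062686383 0.19526725262192018
[-0.00173626 -0.00322383  0.19470474]
((33.45307922363281, 0.63409423828125), (124.00676727294922, 210.4950408935547), 89.6450424194336)
```

View pics/t1.png

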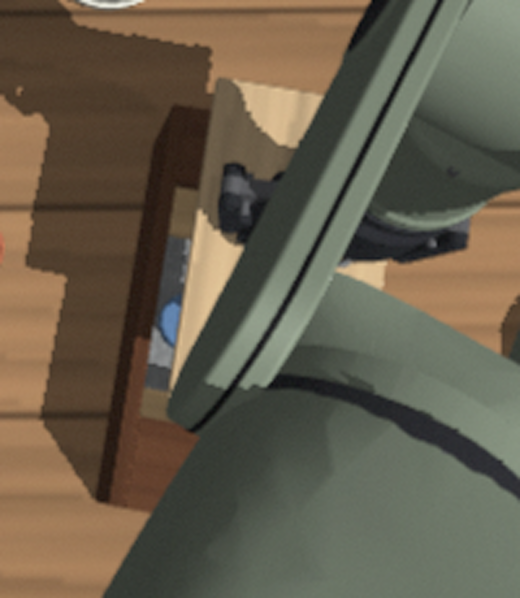

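Run:
```python
from h import *
case(.029,.001,.118,Y-.006+.006)
```

```text
shift [ 0.0054 -0.0017  0.1685] turn 0.0008 cur yaw -0.1843
```

Emit:
move_arm(steps=[[[0.003,-0.001,0.03],0],[[0.005,-0.002,0.07],0],[[0.005,-0.002,0.11],0],[[0.005,-0.002,0.14],0],[[0.005,-0.002,0.16],0],[[0.005,-0.002,0.166],0],[[0.005,-0.002,0.168],0],[[0.005,-0.002,0.168],0],[[0.005,-0.002,0.168],0]])

```text
clock: 7.25
eef_pos: [0.5215, -0.2152, 0.1193]
tool_rot: [0.093, 0.996, -0.0, 0.001]
contact_force: [0.1, -0.5, -3.1]
opening: 0.0497
finger_force: 22.4
```

Emit:
move_arm(steps=[[[0,0,0.003],0],[[0,0,0.006],0],[[0,0,0.009],0],[[0,0,0.012],0],[[0,0,0.015],0],[[0,0,0.018],0],[[0,0,0.021],0],[[0,0,0.024],0]])

```text
clock: 8.05
eef_pos: [0.5191, -0.2147, 0.1069]
tool_rot: [0.093, 0.996, -0.0, -0.002]
contact_force: [-8.5, 1.8, 5.8]
opening: 0.0497
finger_force: 23.2
```

```bash
cat >> h.py <<'E'
def tilt():
    s=arm.get_state();tx,ty=incase(s["eef_pos"]);tz=s["eef_pos"][2]
    print("tcp",np.round([tx,ty,tz],4),"F",s["contact_force"].round(1),"t",s["clock"])
    for n in ("side","top"):
        c=capture(n);W=pts(c);x,y=incase(W);z=W[...,2];im=c["color"].astype(int)
        m=(im[...,0]>120)&(im[...,0]-im[...,2]>25)&(im.sum(-1)>300)&(abs(x-tx)<.13)&(abs(y-ty)<.075)&(z>.068)&(z<.2)&(abs(z-tz)<.06)
        if m.sum()<40: print(n,"few",m.sum());continue
        X,Yy,Z=x[m],y[m],z[m];k=np.ones(len(X),bool)
        for _ in range(5):
            A=np.c_[X-tx,Yy-ty,np.ones(len(X))];f=np.linalg.lstsq(A[k],Z[k],rcond=None)[0];r=abs(A@f-Z);k=r<max(.002,1.5*np.median(r))
        print(n,k.sum(),"tilt",np.arctan(f[0]).round(4),"roll",np.arctan(f[1]).round(4),"top z at tcp",f[2].round(4),"x",X[k].min().round(4),X[k].max().round(4),"y",Yy[k].min().round(4),Yy[k].max().round(4))
E
python3 - <<'E'
from h import *
tilt()
E
```

```text
tcp [ 0.0277 -0.0006  0.1069] F [-8.5  1.8  5.8] t 8.05
side 2993 tilt 0.1199 roll -0.0004 top z at tcp 0.1005 x -0.0783 0.1377 y -0.0755 0.0743
top 779 tilt 0.1264 roll -0.006 top z at tcp 0.0997 x -0.0755 0.1364 y -0.063 0.0604
```

Emit:
move_arm(steps=[[[0.003,0,0.003],0],[[0.005,0,0.006],0],[[0.007,0,0.009],0],[[0.009,0,0.012],0],[[0.01,0,0.015],0],[[0.011,0,0.018],0],[[0.012,0,0.021],0],[[0.012,0,0.021],0]])

```text
clock: 8.95
eef_pos: [0.5154, -0.2139, 0.0957]
tool_rot: [0.093, 0.996, -0.0, 0.001]
contact_force: [-0.5, -2.4, -0.3]
opening: 0.0499
finger_force: 22.3
```

Run:
```python
from h import *
tilt()
```

```text
tcp [ 0.0239 -0.0005  0.0957] F [-0.5 -2.4 -0.3] t 8.95
side 2278 tilt 0.2864 roll -0.0001 top z at tcp 0.0887 x -0.0494 0.1346 y -0.0744 0.0695
top 737 tilt 0.2872 roll 0.0029 top z at tcp 0.0879 x -0.0459 0.1342 y -0.0584 0.0603
```

Run:
```python
from h import *
case(-.031,0.0002,.1000)
```

```text
shift [ 0.1093  0.0011 -0.0087] turn 0.0 cur yaw -0.1859
```

Emit:
move_arm(steps=[[[0,0.001,-0.005],0],[[0.005,0.001,-0.009],0],[[0.02,0.001,-0.009],0],[[0.035,0.001,-0.009],0],[[0.05,0.001,-0.009],0],[[0.065,0.001,-0.009],0],[[0.08,0.001,-0.009],0],[[0.09,0.001,-0.009],0],[[0.1,0.001,-0.009],0],[[0.106,0.001,-0.009],0],[[0.109,0.001,-0.009],0],[[0.109,0.001,-0.009],0],[[0.109,0.001,-0.009],0]])

```text
clock: 10.35
eef_pos: [0.4616, -0.2031, 0.1004]
tool_rot: [0.093, 0.996, -0.0, 0.0]
contact_force: [-0.2, -0.2, -2.9]
opening: 0.0495
finger_force: 21.9
```

Run:
```python
from h import *
tilt();case(-.031,0.0002,.1000)
```

```text
tcp [-3.090e-02  1.000e-04  1.004e-01] F [-0.2 -0.2 -2.9] t 10.35
side 2286 tilt 0.0937 roll -0.0197 top z at tcp 0.1076 x -0.1512 0.0806 y -0.0749 0.075
top 1022 tilt 0.2875 roll -0.0021 top z at tcp 0.0926 x -0.0755 0.0794 y -0.0594 0.0608
shift [0.0001 0.0001 0.0007] turn 0.0001 cur yaw -0.1857
```

Emit:
move_arm(steps=[[[0,0,0.004],0],[[0,0,0.008],0],[[0,0,0.012],0],[[0,0,0.015],0],[[0,0,0.018],0],[[0,0,0.021],0],[[0,0,0.024],0],[[0,0,0.027],0],[[0,0,0.03],0],[[0,0,0.03],0]])

```text
clock: 11.45
eef_pos: [0.4617, -0.2035, 0.0855]
tool_rot: [0.093, 0.996, -0.001, 0.0]
contact_force: [2.7, -0.6, 0.9]
opening: 0.0497
finger_force: 22.9
```

Run:
```python
from h import *
tilt();case(-.031,0.0002,.0649)
```

```text
tcp [-0.0308 -0.0002  0.0855] F [ 2.7 -0.6  0.9] t 11.45
side 1929 tilt -0.014 roll -0.0027 top z at tcp 0.0987 x -0.1513 0.099 y -0.075 0.0748
top 848 tilt 0.2066 roll -0.0011 top z at tcp 0.0784 x -0.0705 0.0792 y -0.052 0.0606
shift [0.0001 0.0008 0.0411] turn 0.0003 cur yaw -0.1854
```

Emit:
move_arm(steps=[[[0,0.001,0.004],0],[[0,0.001,0.008],0],[[-0.001,0.001,0.012],0],[[-0.001,0.001,0.016],0],[[-0.002,0.001,0.02],0],[[-0.002,0.001,0.023],0],[[-0.003,0.001,0.026],0],[[-0.003,0.001,0.029],0],[[-0.004,0.001,0.032],0],[[-0.004,0.001,0.034],0],[[-0.004,0.001,0.035],0]])

```text
clock: 12.65
eef_pos: [0.4633, -0.2028, 0.0676]
tool_rot: [0.093, 0.996, 0.0, -0.0]
contact_force: [3.2, -0.6, 1.2]
opening: 0.0497
finger_force: 23.4
```

Run:
```python
from h import *
tilt();case(-.028,0.0002,.0649)
```

```text
tcp [-0.0293  0.0008  0.0676] F [ 3.2 -0.6  1.2] t 12.65
side 1167 tilt 0.0013 roll -0.0018 top z at tcp 0.1003 x -0.1508 0.1007 y -0.0742 0.0758
top 31 tilt -0.0606 roll 0.0199 top z at tcp 0.0965 x -0.0663 0.0914 y -0.009 0.0674
shift [-0.0028 -0.0012  0.0055] turn 0.0001 cur yaw -0.1858
```

Emit:
move_arm(steps=[[[-0.001,-0.001,0.001],0],[[-0.002,-0.001,0.002],0],[[-0.002,-0.001,0.003],0],[[-0.003,-0.001,0.004],0],[[-0.003,-0.001,0.005],0],[[-0.003,-0.001,0.006],0],[[-0.003,-0.001,0.006],0]])

```text
clock: 13.45
eef_pos: [0.4644, -0.2034, 0.0644]
tool_rot: [0.093, 0.996, 0.0, -0.001]
contact_force: [0.1, 1.9, -1.1]
opening: 0.0502
finger_force: 23.3
```

Run:
```python
from h import *
s=arm.get_state();print(incase(s["eef_pos"]),s["eef_pos"],s["contact_force"])
c=capture("top");W=pts(c);x,y=incase(W);im=c["color"].astype(int)
m=(im[...,0]>120)&(im[...,0]-im[...,2]>25)&(im.sum(-1)>280)&(abs(x)<.088)&(abs(y)<.066)&(W[...,2]<.075)&(W[...,2]>.045)
P=np.c_[x[m],y[m],np.ones(m.sum())];f=np.linalg.lstsq(P,W[m][:,2],rcond=None)[0];print(m.sum(),f,x[m].min(),x[m].max(),y[m].min(),y[m].max())
save(c,"t2.png",(290,110,450,290),3)
```

```text
(np.float64(-0.028206711060085786), np.float64(0.0004197405220318604)) [ 0.46435743 -0.20337125  0.06443142] [ 0.09885887  1.91607001 -1.13032222]
865 [-0.01612431 -0.00216184  0.05755938] -0.06333951310142574 0.08799922985417166 -0.044134908980876866 0.060901606286699904
```

View pics/t2.png

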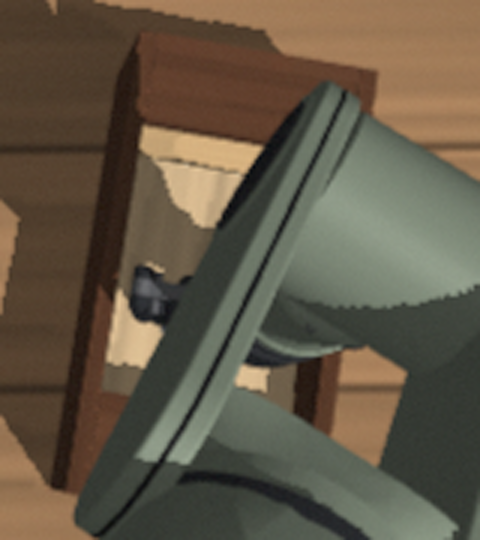

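```bash
cat >> h.py <<'E'
def flat(xm=.072):
    s=arm.get_state();print(np.round(incase(s["eef_pos"]),4),s["eef_pos"][2].round(4),s["contact_force"].round(1),s["clock"])
    c=capture("top");W=pts(c);x,y=incase(W);im=c["color"].astype(int)
    m=(im[...,0]>90)&(im[...,0]-im[...,2]>20)&(abs(x)<xm)&(abs(y)<.066)&(W[...,2]<.075)&(W[...,2]>.045)
    X,Q,Z=x[m],y[m],W[m][:,2];k=np.ones(len(X),bool);A=np.c_[X,Q,np.ones(len(X))]
    for _ in range(4):
        f=np.linalg.lstsq(A[k],Z[k],rcond=None)[0];k=abs(A@f-Z)<.003
    print(k.sum(),f.round(4),"x",X[k].min(),X[k].max(),"y",Q[k].min(),Q[k].max())
E
python3 - <<'E'
from h import *
flat()
E
```

```text
[-0.0282  0.0005] 0.0644 [ 0.4  1.6 -0.6] 13.5
1479 [0.0056 0.001  0.0582] x -0.07198252704171963 0.07170439750987423 y -0.06230115126349881 0.060927026581150755
```

The board lies flat on both ledges: tilt is 0.006 rad and its top face is at 58 mm. I'm sliding it away from the blue mark, gently feeling for the stop.

Emit:
move_arm(steps=[[[-0.003,0,0],0],[[-0.006,0,0],0],[[-0.009,0,0],0],[[-0.012,0,0],0],[[-0.015,0,0],0],[[-0.018,0,0],0],[[-0.021,0,0],0],[[-0.024,0,0],0],[[-0.026,0,0],0],[[-0.026,0,0],0]])

```text
clock: 14.55
eef_pos: [0.4779, -0.2062, 0.0649]
tool_rot: [0.093, 0.996, -0.0, 0.0]
contact_force: [-0.2, -0.5, -2.7]
opening: 0.05
finger_force: 23.1
```

Emit:
move_arm(steps=[[[-0.001,0,0],0],[[-0.002,0,0],0],[[-0.003,0,0],0],[[-0.004,0,0],0]])

```text
clock: 14.95
eef_pos: [0.4795, -0.2064, 0.0648]
tool_rot: [0.093, 0.996, 0.0, -0.0]
contact_force: [-1.2, 0.8, -1.9]
opening: 0.0498
finger_force: 23.1
```

Emit:
move_arm(steps=[[[-0.001,0,0.001],0],[[-0.002,0,0.001],0],[[-0.003,0,0.001],0],[[-0.004,0,0.001],0]])

```text
clock: 15.35
eef_pos: [0.4813, -0.2067, 0.0643]
tool_rot: [0.093, 0.996, 0.0, -0.0]
contact_force: [-2.4, 0.5, 0.0]
opening: 0.05
finger_force: 23.3
```

Emit:
move_arm(steps=[[[-0.001,0,0],0],[[-0.002,0,0],0],[[-0.003,0,0],0],[[-0.004,0,0],0]])

```text
clock: 15.75
eef_pos: [0.4835, -0.2072, 0.0643]
tool_rot: [0.093, 0.996, 0.0, -0.0]
contact_force: [-1.2, 0.3, -0.1]
opening: 0.0495
finger_force: 23.3
```

Emit:
move_arm(steps=[[[-0.001,0,0],0],[[-0.002,0,0],0],[[-0.003,0,0],0],[[-0.004,0,0],0]])

```text
clock: 16.15
eef_pos: [0.4855, -0.2076, 0.0643]
tool_rot: [0.093, 0.996, -0.0, -0.0]
contact_force: [-1.4, -0.1, -0.0]
opening: 0.0497
finger_force: 23.3
```

Emit:
move_arm(steps=[[[-0.001,0,0],0],[[-0.002,0,0],0],[[-0.003,0,0],0],[[-0.004,0,0],0]])

```text
clock: 16.55
eef_pos: [0.4875, -0.2079, 0.0643]
tool_rot: [0.093, 0.996, 0.0, 0.0]
contact_force: [-1.6, 0.4, -2.0]
opening: 0.0493
finger_force: 23.3
```

Emit:
move_arm(steps=[[[-0.001,0,0],0],[[-0.002,0,0],0],[[-0.003,0,0],0],[[-0.004,0,0],0]])

```text
clock: 16.95
eef_pos: [0.4887, -0.2081, 0.0642]
tool_rot: [0.093, 0.996, 0.0, -0.001]
contact_force: [-5.7, 1.5, 2.3]
opening: 0.0498
finger_force: 23.6
```

Emit:
move_arm(steps=[[[-0.001,0,0],0],[[-0.0015,0,0],0],[[-0.0015,0,0],0]])

```text
clock: 17.25
eef_pos: [0.4886, -0.2081, 0.0642]
tool_rot: [0.093, 0.996, 0.0, -0.002]
contact_force: [-6.7, 0.8, 3.6]
opening: 0.0496
finger_force: 23.8
```

Emit:
move_arm(steps=[[[0.001,0,0],0],[[0.0015,0,0],0],[[0.0015,0,0],0]])

```text
clock: 17.55
eef_pos: [0.4887, -0.2081, 0.0642]
tool_rot: [0.093, 0.996, 0.0, -0.001]
contact_force: [-5.7, 0.3, 2.3]
opening: 0.0496
finger_force: 23.6
```

Emit:
move_arm(hand=-0.6, steps=[[[0,0,0],0],[[0,0,0],0],[[0,0,0],0],[[0,0,0],0],[[0,0,0],0],[[0,0,0],0]])

```text
clock: 18.15
eef_pos: [0.4895, -0.2083, 0.0643]
tool_rot: [0.093, 0.996, -0.0, 0.0]
contact_force: [0.9, 0.2, 0.6]
opening: 0.0685
finger_force: 0.0
```

Run:
```python
from h import *
flat(.08)
```

```text
[-0.0025  0.0002] 0.0643 [0.9 0.2 0.6] 18.15
1005 [ 0.0013 -0.0013  0.0575] x -0.07951642768841397 0.07997587565564994 y -0.06172851264009362 0.06076163759960076
```

Emit:
move_arm(steps=[[[0,0,-0.02],0],[[0,0,-0.06],0],[[0,0,-0.12],0],[[0,0,-0.2],0],[[0,0,-0.28],0],[[0,0,-0.32],0],[[0,0.1,-0.34],0],[[0,0.2,-0.34],0],[[0,0.3,-0.34],0],[[0,0.4,-0.34],0],[[0,0.5,-0.34],0],[[0,0.6,-0.34],0],[[0,0.6,-0.34],0],[[0,0.6,-0.34],0]])

```text
clock: 19.6
eef_pos: [0.5447, 0.0877, 0.2348]
tool_rot: [0.091, 0.996, -0.0, 0.0]
contact_force: [0.4, -0.5, 0.1]
opening: 0.0682
finger_force: 0.0
```

Run:
```python
from h import *
flat(.08)
c=capture("top");W=pts(c);x,y=incase(W);z=W[...,2]
m=(abs(x)<.06)&(abs(y)<.045)&(z>.09)&(z<.11);r=cv2.minAreaRect((np.c_[x[m],y[m]]*1000).astype(np.float32));print(m.sum(),r,np.median(z[m]))
save(c,"t3.png",(290,110,450,290),3)
```

```text
[-0.0031  0.3013] 0.2348 [ 0.4 -0.5  0.1] 19.6
4087 [ 0.0012 -0.0008  0.0576] x -0.0799004029503564 0.07998294118001172 y -0.06148431428400492 0.06085175451687904
299 ((-4.90412712097168, -0.9002628326416016), (20.532865524291992, 50.00580596923828), 0.8978735208511353) 0.09930018921064421
```

View pics/t3.png

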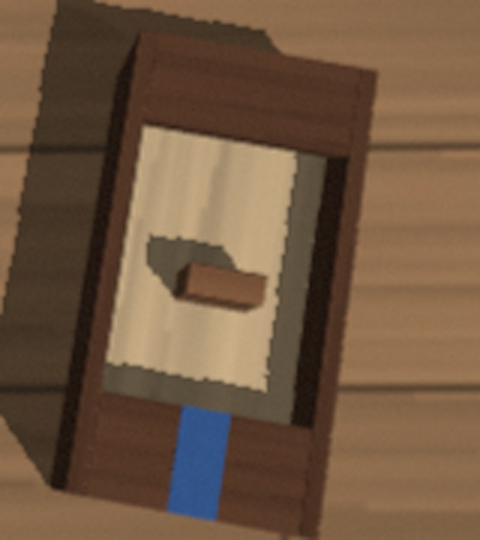

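The board lies flat with its bar at case x ≈ −5 mm, which matches the point where I felt contact. The arm is clear of it.

```bash
python3 -c "
from cell import job
print(job.job_done())"
```

```text
the job is handed in; nothing more can be done
None
```

The job is handed in: the board lies flat on both ledges, was slid gently against the cork stop (felt at about case x 103 mm, contact about 7 N) and released, and the arm is clear; the interface returned no verdict.

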